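Make up two repair kits at the parts counter

TASK

Two customers' repair kits are to be made up from the stock on the counter: put the brass bushing, the white spring and the orange-capped filter into the green tray, and the long hexagon nut and the red-lidded grease jar into the blue tray. Stand each part upright on the tray floor in a compartment of its own (any compartment of the right tray will do). Leave the dark steel bushing, the blue spring and the rubber mount standing where they are.

Things in the scene. Friction and masses are not known exactly. Their poses are not given: they have to be found in the camera images.
- green_tray: Fixed shallow green tray, 204 x 106 mm, left or right of the stock; its x (long) axis points away from the robot to within 25 degrees. Three compartments in a row along x, centred at x = -66, 0, +66 mm (y = 0), each at least 62 (x) by 100 mm (y) inside. Floor 4 mm thick; walls and ribs 3 mm thick, rising to 12 mm above the table. Origin: centre of its underside, on the table; z up.
- blue_tray: Fixed shallow blue tray, 204 x 106 mm, left or right of the stock; its x (long) axis points away from the robot to within 25 degrees. Three compartments in a row along x, centred at x = -66, 0, +66 mm (y = 0), each at least 62 (x) by 100 mm (y) inside. Floor 4 mm thick; walls and ribs 3 mm thick, rising to 12 mm above the table. Origin: centre of its underside, on the table; z up.
- brass_bushing_center (a point): A golden brass flanged bushing: a tube of outer diameter 32 mm standing on a round flange of diameter 44 mm, 5 mm thick, at its foot; 50 mm tall, dark bore seen from above. It stands upright on the table at the start, its own z axis up. This point is its centre, half-way up. Grip the tube.
- white_spring_center (a point): A white coil compression spring (rigid), outer diameter 36 mm, 50 mm tall. It stands upright on the table at the start, its own z axis up. This point is its centre, half-way up. Axis vertical.
- filter_center (a point): A filter cartridge: cream pleated paper cylinder with orange end caps, diameter 44 mm, 54 mm tall, small dark hole in the top. It stands upright on the table at the start, its own z axis up. This point is its centre, half-way up. 
- long_nut_center (a point): A bright steel long hexagon nut, 36 mm across the flats (41.6 mm across the corners), 50 mm tall, dark bore in the top. It stands upright on the table at the start, its own z axis up. This point is its centre, half-way up. Its x axis is square to one pair of flats; the other pairs lie 60 and 120 degrees round.
- grease_jar_center (a point): A small closed grease jar: white body of diameter 42 mm with a red lid of diameter 46 mm that takes up the top 14 mm; 50 mm tall in all. It stands upright on the table at the start, its own z axis up. This point is its centre, half-way up. 
- steel_bushing_center (a point): A dark steel flanged bushing: a tube of outer diameter 32 mm standing on a round flange of diameter 44 mm, 5 mm thick, at its foot; 50 mm tall, dark bore seen from above. It stands upright on the table at the start, its own z axis up. This point is its centre, half-way up. Not part of either kit: it stays where it is.
- blue_spring_center (a point): A blue coil compression spring (rigid), outer diameter 36 mm, 50 mm tall. It stands upright on the table at the start, its own z axis up. This point is its centre, half-way up. Axis vertical. Not part of either kit: it stays where it is.
- rubber_mount_center (a point): A black rubber anti-vibration mount, round, diameter 40 mm, 50 mm tall, slightly waisted, an aluminium foot plate and a small bright disc in the top. It stands upright on the table at the start, its own z axis up. This point is its centre, half-way up. Not part of either kit: it stays where it is.
Not all that is in view belongs to the job. Leave any pink or turquoise look-alike of the part that bears white_spring_center alone.

How it is judged:
By the outcome, as a careful person would: the job done as asked, in the order asked, and still so for the second after the job is handed in, with the robot touching nothing.
It also fails if it takes over 115 s, if anything falls off the work surface, if the arm or the gripper's body presses on something with over 40 N, if the wrist force passes 120 N, or if a joint passes its speed limit or range.

ROBOT

A 7-joint arm with a two-finger parallel gripper is mounted at the origin on the work surface. World frame = base frame: x ahead of the robot, y to its left, z up, the work surface at z = 0. Lengths are in m, angles in rad, forces in N, time in s.
With the tool pointing down it reaches from about 0.4 to 0.875 m from the base axis. Payload 6.5 kg.
Tool frame: the origin (TCP) lies at the centre of the arm's flange, where the gripper is bolted on; the fingertips stand 173 mm ahead of it and the grasp point (between the pads) lies 155 mm ahead of it; y points along the fingers, x is the direction in which the jaws open and shut, and the axes are right-handed (so a half turn about y gives the same grasp; the last joint's range is limited). The gripper opens to 85 mm and grips with 20 to 120 N. Pads are 22 mm wide; open, the fingers measure 114 mm over their backs; the gripper's body (76 mm by 85 mm) begins 54 mm behind the grasp point. The pads swing forward as they close: fully open they stand 13 mm farther back than shut.
Start: joints at [1.136, 0.536, -0.004, 1.538, 0.003, 1.067, -0.071], TCP at [0.234, -0.606, 0.405] pointing down, gripper open.
Joint ranges: [-2.7, 2.7], [-0.37, 2.16], [-1.27, 1.26], [0.24, 2.4], [-1.31, 4.45], [0.19, 1.91], [-2.76, 2.76]. Speed limits (rad/s): [2.39, 2.39, 3.14, 3.14, 3.14, 3.14, 3.14].

INTERFACE

Orientations are given as a rotation vector (axis times angle).
In Python, from cell import * gives the robot as it stands. The module is installed in compiled form; this text tells all that it offers.
- The arm moves only by the tool carry_out, never from a script. Its argument "commands" is a list of rows, each an object with "gripper": the opening in per cent of the stroke, from 0 (shut) to 100 (fully open); "travel": the shift along the tool's x, y, z in units of 50 mm (1.0 is 50 mm), a list of three; "yaw": the turn about the tool's y in units of 5 degrees (1.0 is 5 degrees). In form: [{"gripper": gripper, "travel": [x, y, z], "yaw": yaw}, ...]. A call has 1 to 12 rows; each row is the pose to reach, as a shift and turn from the pose commanded when the call began, along the tool's axes at that moment; what a row does not reach only later rows make up. A row lasts 1/10 s, in which the tool goes at most 50 mm and 8.59 degrees, less where a joint would pass 70% of its speed; a pose out of reach is approached as far as the arm can. A call with a gripper value outside its range is refused whole. The fingers move at their own pace and stop on an object; "force" is the grip in N (left out, the last holds). Time passes only in rows, so rows that repeat a pose let the fingers close. It gives the time, the measured TCP pose, the force and the opening at its end, in the units of the state.
- get_obs(): the state, without advancing time (a new reading comes with each control period).
- grab_frame(name): name is "scene" or "top"; returns a dict with "pixels" (420x560x3 uint8, blue, green, red), "fx", "fy", "cx", "cy" (pixels), "R" (3x3) and "t" (3): a world point X has camera coordinates R X + t. Camera axes: x right, y down, z forward; pixel columns grow to the right and rows downward; lengths in m; the calibration is good to about 2 mm. A picture is of the moment at which its call begins. There is no depth.
- finish_job(): hands the job in, once; it reports no verdict.
The state is a dict: "time_s": time; "q": joint angles; "qd": joint speeds; "tau": joint torques, N m; "tool_pos": TCP position; "eef_rot": TCP orientation; "force": force on the tool from outside, world axes, zero at the start; "torque": the same for the moment, N m; "finger_gap": finger opening in m.
Only numpy, scipy, OpenCV 4.12 (cv2) and the standard library are available. Lean on these libraries where they do the work, as an engineer would, in place of code of your own. Each camera call takes 0.05 s, during which the arm holds its last target.

## Working session

There is one attempt and no reset: what is moved stays moved. The work goes in short steps, Python scripts to look and compute and a tool call to move; the robot and the scene stay as the last step left them, time stands still between calls to the robot, and variables do not carry over. Pictures are saved under pics/ and viewed, and the job is handed in when it is done.

Besides the shell and the picture viewer there is one more tool, called after "Call:" by a JSON object that holds its "method" and its "body", one argument or row to a line. carry_out: Moves the arm, as the interface text tells. Its arguments: {"type":"object","properties":{"commands":{"type":"array","items":{"type":"object","properties":{"gripper":{"type":"number"},"travel":{"type":"array","items":{"type":"number"}},"yaw":{"type":"number"}}}},"force":{"type":"number"}},"required":["commands"]}

```bash
mkdir -p pics; python3 - <<'E'
from cell import *
import cv2,numpy as np
s=get_obs()
for k in s: print(k,np.round(s[k],4))
for n in("scene","top"):
    f=grab_frame(n); cv2.imwrite(f"pics/{n}0.png",f["pixels"])
    print(n,f["fx"],f["fy"],f["cx"],f["cy"],np.round(f["R"],4).tolist(),np.round(f["t"],4))
    np.savez(f"{n}.npz",**f)
E
```

```text
time_s 0.0
q [ 1.1358  0.5372 -0.0044  1.5389  0.0026  1.0673 -0.0712]
qd [ 0.0019 -0.0009  0.0012  0.0009  0.0002  0.0001 -0.0009]
tau [ 4.00000e-04 -5.83415e+01  1.04920e+00 -2.59106e+01  1.26000e-02
  9.50000e-03  0.00000e+00]
tool_pos [ 0.2342 -0.606   0.4038]
eef_rot [-1.3606  0.9344 -0.9319]
force [-1.0366  0.3841  0.0107]
torque [ 0.0567  0.0088 -0.0248]
finger_gap 0.0855
scene 545.5947715223073 545.5947715223073 276.55926002066747 202.55195696234352 [[0.1709, 0.985, 0.0234], [0.614, -0.0879, -0.7844], [-0.7706, 0.1484, -0.6198]] [-0.0933 -0.2912  1.518 ]
top 386.3646530314196 386.3646530314196 275.74086608562993 210.862732305378 [[0.0143, -0.9995, 0.0279], [-0.9824, -0.0193, -0.1857], [0.1862, -0.0248, -0.9822]] [-0.0115  0.5279  0.8237]
```

View pics/scene0.png

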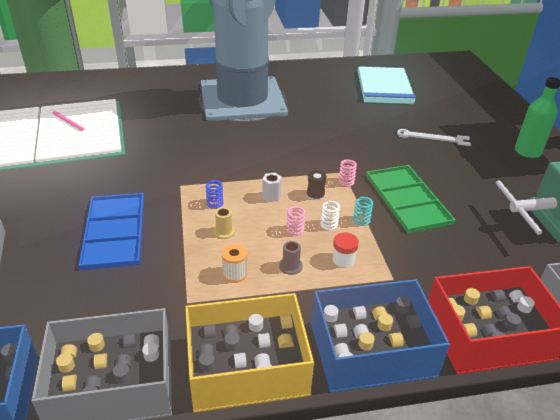

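View pics/top0.png

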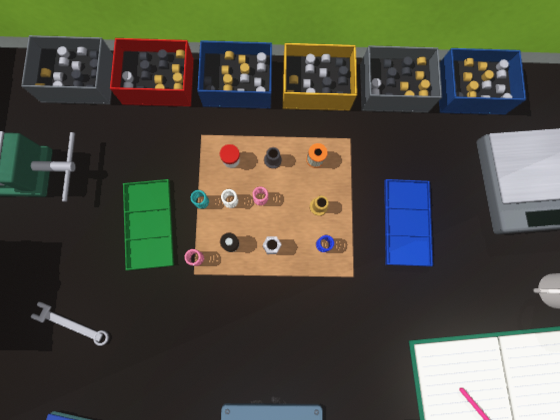

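```bash
python3 - <<'E'
from cell import *
import numpy as np
from scipy.spatial.transform import Rotation as R
print(R.from_rotvec(get_obs()["eef_rot"]).as_matrix().round(3))
E
```

```text
[[ 0.361 -0.001  0.933]
 [-0.933  0.001  0.361]
 [-0.002 -1.    -0.   ]]
```

The scene view shows the stock mat, with the green tray at left (top view ~147,225) and the blue tray at right (~408,222). Candidates in the top view:

- **Springs:** white (229,198), pink (260,196) and (193,257), turquoise (200,199), blue (325,243).
- **Bushings:** brass (321,204), dark steel (273,157).
- **Rubber mount:** (229,242).
- **Nut:** (272,244).
- **Jar:** (230,155).
- **Filter:** (318,153).

Next I'll take closer crops.

```bash
python3 - <<'E'
import cv2
t=cv2.imread("pics/top0.png");s=cv2.imread("pics/scene0.png")
def crop(im,x,y,w,h,k,n):
    c=cv2.resize(im[y:y+h,x:x+w],None,fx=k,fy=k,interpolation=cv2.INTER_CUBIC)
    for i in range(x-x%10+10,x+w,10):
        cv2.line(c,((i-x)*k,0),((i-x)*k,12 if i%50==0 else 5),(0,255,255),1)
        if i%20==0: cv2.putText(c,str(i),((i-x)*k-10,24),0,.4,(0,255,255),1)
    for i in range(y-y%10+10,y+h,10):
        cv2.line(c,(0,(i-y)*k),(8,(i-y)*k),(0,255,255),1); 
        if i%20==0: cv2.putText(c,str(i),(10,(i-y)*k+4),0,.4,(0,255,255),1)
    cv2.imwrite(n,c)
crop(t,185,130,180,150,4,"pics/tc.png")
crop(s,175,150,215,145,3,"pics/sc.png")
a=cv2.resize(t[170:280,115:185],None,fx=5,fy=5,interpolation=cv2.INTER_CUBIC)
b=cv2.resize(t[170:280,375:445],None,fx=5,fy=5,interpolation=cv2.INTER_CUBIC)
cv2.imwrite("pics/trays.png",cv2.hconcat([a,b]))
E
```

```text
(no output)
```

View pics/tc.png

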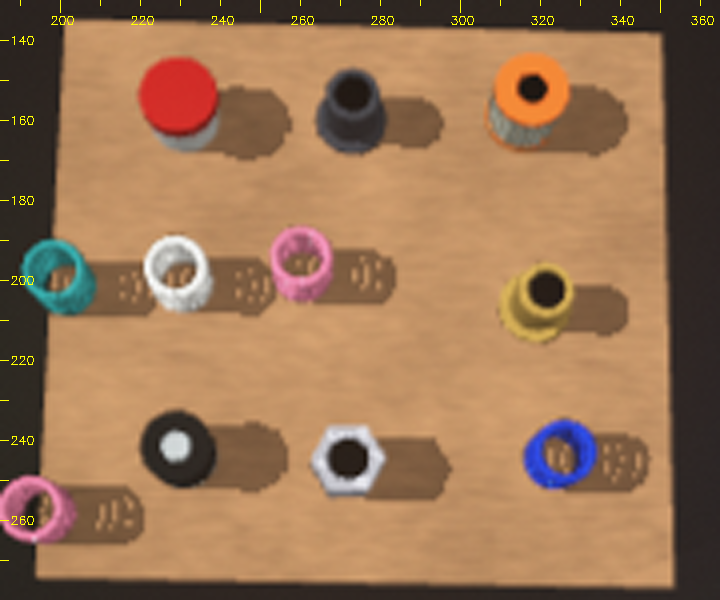

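View pics/sc.png

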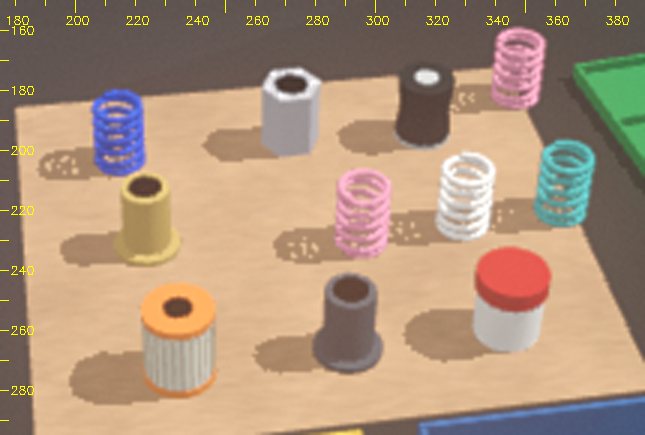

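View pics/trays.png

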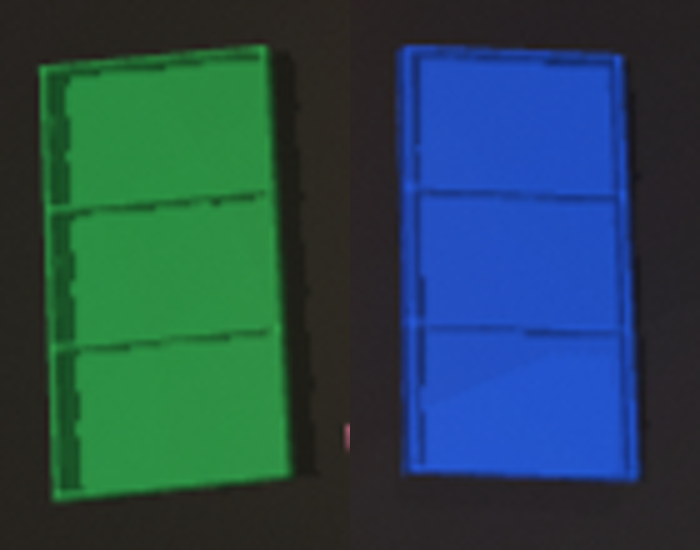

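```bash
cat >h.py <<'E'
import numpy as np,cv2
F={n:dict(np.load(f"{n}.npz")) for n in("scene","top")}
def K(f): return np.array([[f["fx"],0,f["cx"]],[0,f["fy"],f["cy"]],[0,0,1]])
def atz(n,p,z):
    f=F[n];d=f["R"].T@np.linalg.inv(K(f))@[p[0],p[1],1];c=-f["R"].T@f["t"]
    return c+d*(z-c[2])/d[2]
def tri(pt,ps):
    P=[K(F[n])@np.c_[F[n]["R"],F[n]["t"]] for n in("top","scene")]
    X=cv2.triangulatePoints(P[0],P[1],np.float64(pt),np.float64(ps)).ravel();return X[:3]/X[3]
def proj(n,X):
    f=F[n];c=K(f)@(f["R"]@X+f["t"]);return c[:2]/c[2]
E
python3 - <<'E'
from h import *
T=lambda x,y:((x+.5)/4-.5+185,(y+.5)/4-.5+130)
S=lambda x,y:((x+.5)/3-.5+175,(y+.5)/3-.5+150)
D=dict(jar=(T(178,95),S(513,274),.05),filter=(T(532,89),S(178,308),.054),brass=(T(547,289),S(145,187),.05),white=(T(178,265),S(467,165),.049),
nut=(T(347,459),S(291,85),.05),steel=(T(354,92),S(351,289),.05),mount=(T(177,445),S(427,77),.05),blue=(T(562,449),S(118,100),.049),
pink=(T(302,257),S(363,180),.049),turq=(T(56,268),S(567,151),.049),pink2=(T(33,504),S(520,39),.049))
for k,(a,b,z) in D.items(): print(k,atz("top",a,z)[:2].round(4),atz("scene",b,z)[:2].round(4),tri(a,b).round(4))
G=lambda x,y:((x+.5)/5-.5+115,(y+.5)/5-.5+170)
B=lambda x,y:((x+.5-350)/5-.5+375,(y+.5)/5-.5+170)
for n,L in(("green",[G(40,66),G(267,46),G(291,476),G(56,499)]),("blue",[B(401,47),B(622,56),B(638,480),B(405,472)])):
    c=np.array([atz("top",p,.012)[:2] for p in L]);print(n,c.round(4).tolist(),c.mean(0).round(4))
    for i in range(4): print(np.linalg.norm(c[i]-c[i-1]).round(4),end=' ')
    d=c[0]+c[1]-c[2]-c[3];print(np.degrees(np.arctan2(d[1],d[0])))
E
```

```text
jar [0.6613 0.1074] [0.6667 0.105 ] [0.6625 0.107  0.046 ]
filter [ 0.6685 -0.0977] [ 0.6708 -0.0985] [ 0.6691 -0.0982  0.0523]
brass [ 0.5508 -0.1062] [ 0.5524 -0.1065] [ 0.551  -0.1064  0.0489]
white [0.5607 0.1038] [0.5585 0.1039] [0.5603 0.1035 0.0504]
nut [0.452  0.0061] [0.4555 0.0041] [0.4521 0.0052 0.0475]
steel [0.6656 0.0055] [0.6654 0.0055] [0.6655 0.0055 0.0501]
mount [0.4581 0.1005] [0.4592 0.1002] [0.4582 0.1005 0.0492]
blue [ 0.4597 -0.114 ] [ 0.455  -0.1158] [ 0.4592 -0.1152  0.0519]
pink [0.5668 0.0336] [0.5641 0.0333] [0.5663 0.033  0.0508]
turq [0.5575 0.1726] [0.5535 0.1737] [0.5569 0.1722 0.0518]
pink2 [0.4243 0.1784] [0.4208 0.1787] [0.4241 0.1777 0.0513]
green [[0.5956, 0.3598], [0.6077, 0.2539], [0.4053, 0.2297], [0.3933, 0.3349]] [0.5004 0.2946]
0.2038 0.1066 0.2039 0.1059 6.912757573978652
blue [[0.6187, -0.266], [0.6165, -0.3738], [0.4128, -0.369], [0.4148, -0.26]] [ 0.5157 -0.3172]
0.204 0.1078 0.2038 0.1091 -1.5055552969829975
```

```bash
cat >>h.py <<'E'
def go(x,y,z,az):
    from cell import get_obs
    from scipy.spatial.transform import Rotation as R
    s=get_obs();M=R.from_rotvec(s["eef_rot"]).as_matrix()
    d=M.T@(np.array([x,y,z])-s["tool_pos"])/.05
    a=np.degrees(np.arctan2(M[1,0],M[0,0]));w=(az-a+180)%360-180
    print("travel",d.round(3),"yaw",round(-w/5,2),"| az",a.round(2),"pos",s["tool_pos"].round(4),"t",s["time_s"],"gap",s["finger_gap"],"F",s["force"].round(1),"tilt",M[2].round(3),"q7",s["q"][6].round(2))
E
python3 -c "
from h import *
go(.551,-.1063,.31,-83)"
```

```text
travel [-7.035  1.888  9.513] yaw 2.83 | az -68.87 pos [ 0.2342 -0.606   0.4039] t 0.1 gap 0.08527758323922982 F [-0.1 -0.7 -0.2] tilt [-0.002 -1.    -0.   ] q7 -0.07
```

Call:
{"method": "carry_out", "body": {
  "commands": [
    {"gripper":75,"travel":[-1.17,0.3,1.58],"yaw":0.5},
    {"gripper":75,"travel":[-2.3,0.6,3.2],"yaw":1},
    {"gripper":75,"travel":[-3.5,0.9,4.75],"yaw":1.5},
    {"gripper":75,"travel":[-4.7,1.2,6.3],"yaw":2},
    {"gripper":75,"travel":[-5.8,1.5,7.9],"yaw":2.5},
    {"gripper":75,"travel":[-7.04,1.89,9.51],"yaw":2.83},
    {"gripper":75,"travel":[-7.04,1.89,9.51],"yaw":2.83},
    {"gripper":75,"travel":[-7.04,1.89,9.51],"yaw":2.83},
    {"gripper":75,"travel":[-7.04,1.89,9.51],"yaw":2.83},
    {"gripper":75,"travel":[-7.04,1.89,9.51],"yaw":2.83},
    {"gripper":75,"travel":[-7.04,1.89,9.51],"yaw":2.83},
    {"gripper":75,"travel":[-7.04,1.89,9.51],"yaw":2.83}
  ],
  "force": 40
}}

```text
time_s: 1.3
tool_pos: [0.5516, -0.1046, 0.3096]
eef_rot: [-1.265, 1.119, -1.119]
force: [1.1, -1.0, 0.6]
finger_gap: 0.0646
```

```bash
python3 -c "
from h import *
go(.551,-.1063,.188,-83)"
```

```text
travel [ 0.031  2.433 -0.015] yaw -0.0 | az -83.02 pos [ 0.5516 -0.1046  0.3096] t 1.3 gap 0.06457762205082984 F [ 1.1 -1.   0.6] tilt [-0. -1. -0.] q7 -1.4
```

Call:
{"method": "carry_out", "body": {
  "commands": [
    {"gripper":75,"travel":[0,0.6,0],"yaw":0},
    {"gripper":75,"travel":[0,1,0],"yaw":0},
    {"gripper":75,"travel":[0,1,0],"yaw":0}
  ]
}}

```text
time_s: 1.6
tool_pos: [0.5495, -0.1059, 0.2573]
eef_rot: [-1.268, 1.123, -1.115]
force: [-0.4, 0.3, -0.3]
finger_gap: 0.0637
```

```bash
cat > look.py <<'E'
import sys
from cell import *
from h import *
a=[]
n=sys.argv[1]
f=grab_frame("scene");g=grab_frame("top")
A=cv2.resize(f["pixels"][140:310,70:470],None,fx=2,fy=2,interpolation=cv2.INTER_CUBIC)
B=g["pixels"][120:290,80:480]; B=cv2.resize(B,None,fx=1.5,fy=1.5)
c=np.zeros((600,800,3),np.uint8);c[:340]=A;c[340:595,:600]=B
cv2.imwrite(f"pics/{n}.png",c)
E
python3 look.py a1; python3 -c "
from h import *
go(.551,-.1063,.188,-83)"
```

```text
travel [-0.009  1.445  0.006] yaw -0.01 | az -83.04 pos [ 0.5508 -0.1068  0.2602] t 1.7 gap 0.06392334955624056 F [ 1.1 -0.2 -0.1] tilt [-0.    -1.    -0.001] q7 -1.41
```

View pics/a1.png

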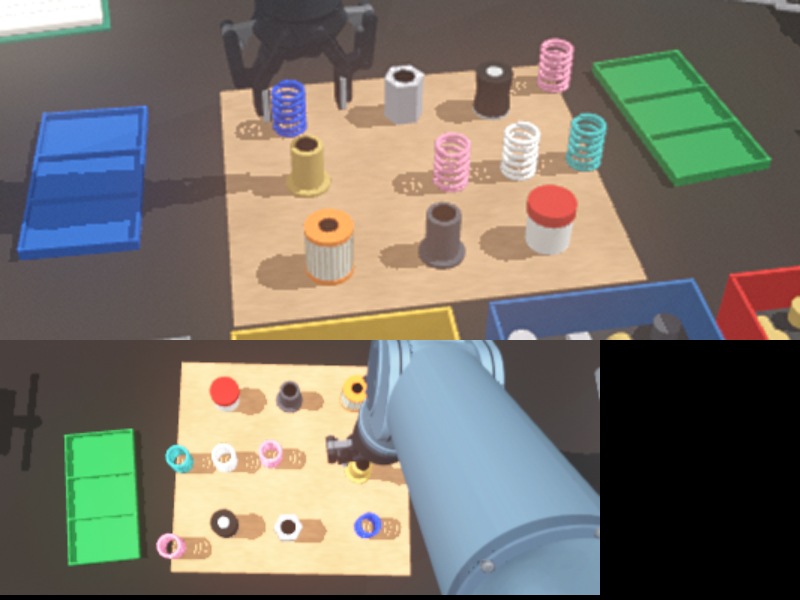

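The gripper fingers are in the lower-left view at (265,105) and (343,95), and the brass bushing is below them at (307,165). I'll check that against the projection.

```bash
python3 -c "
from h import *
for z in(.087,.105): print((proj('scene',np.array([.551,-.1065,z]))-[70,140])*2)"
```

```text
[304.42157054 112.54060935]
[303.67720406  97.1847848 ]
```

Call:
{"method": "carry_out", "body": {
  "commands": [
    {"gripper":75,"travel":[0,0.5,0],"yaw":0},
    {"gripper":75,"travel":[0,1.0,0],"yaw":0},
    {"gripper":75,"travel":[0,1.44,0],"yaw":0},
    {"gripper":75,"travel":[0,1.44,0],"yaw":0},
    {"gripper":75,"travel":[0,1.44,0],"yaw":0}
  ]
}}

```text
time_s: 2.2
tool_pos: [0.5515, -0.1069, 0.1894]
eef_rot: [-1.263, 1.118, -1.12]
force: [0.6, -0.0, 0.2]
finger_gap: 0.0642
```

Call:
{"method": "carry_out", "body": {
  "commands": [
    {"gripper":20,"travel":[0,0,0],"yaw":0},
    {"gripper":20,"travel":[0,0,0],"yaw":0},
    {"gripper":20,"travel":[0,0,0],"yaw":0},
    {"gripper":20,"travel":[0,0,0],"yaw":0},
    {"gripper":20,"travel":[0,0,0],"yaw":0},
    {"gripper":20,"travel":[0,0,0],"yaw":0},
    {"gripper":20,"travel":[0,0,0],"yaw":0},
    {"gripper":20,"travel":[0,0,0],"yaw":0}
  ],
  "force": 40
}}

```text
time_s: 3.0
tool_pos: [0.5517, -0.1064, 0.1898]
eef_rot: [-1.263, 1.117, -1.12]
force: [-1.0, 1.3, 7.7]
finger_gap: 0.0311
```

Call:
{"method": "carry_out", "body": {
  "commands": [
    {"gripper":20,"travel":[0,-0.4,0],"yaw":0},
    {"gripper":20,"travel":[0,-0.9,0],"yaw":0},
    {"gripper":20,"travel":[0,-1.5,0],"yaw":0},
    {"gripper":20,"travel":[0,-2.2,0],"yaw":0},
    {"gripper":20,"travel":[0,-2.2,0],"yaw":0},
    {"gripper":20,"travel":[0,-2.2,0],"yaw":0}
  ]
}}

```text
time_s: 3.6
tool_pos: [0.5509, -0.1066, 0.299]
eef_rot: [-1.263, 1.118, -1.12]
force: [-0.5, 0.6, -2.7]
finger_gap: 0.0314
```

```bash
python3 -c "
from h import *
go(.566,.3025,.295,-83)"
```

```text
travel [-8.085  0.078  1.293] yaw -0.0 | az -83.02 pos [ 0.5509 -0.1066  0.299 ] t 3.6 gap 0.03142307366427053 F [-0.5  0.6 -2.7] tilt [ 0.001 -1.     0.002] q7 -1.4
```

Call:
{"method": "carry_out", "body": {
  "commands": [
    {"gripper":20,"travel":[-0.6,0,0.1],"yaw":0},
    {"gripper":20,"travel":[-1.4,0,0.22],"yaw":0},
    {"gripper":20,"travel":[-2.3,0,0.37],"yaw":0},
    {"gripper":20,"travel":[-3.2,0,0.51],"yaw":0},
    {"gripper":20,"travel":[-4.1,0,0.65],"yaw":0},
    {"gripper":20,"travel":[-5,0,0.8],"yaw":0},
    {"gripper":20,"travel":[-5.9,0,0.94],"yaw":0},
    {"gripper":20,"travel":[-6.8,0.05,1.08],"yaw":0},
    {"gripper":20,"travel":[-7.6,0.08,1.21],"yaw":0},
    {"gripper":20,"travel":[-8.08,0.08,1.29],"yaw":0},
    {"gripper":20,"travel":[-8.08,0.08,1.29],"yaw":0},
    {"gripper":20,"travel":[-8.08,0.08,1.29],"yaw":0}
  ]
}}

```text
time_s: 4.8
tool_pos: [0.565, 0.3023, 0.2923]
eef_rot: [-1.268, 1.119, -1.118]
force: [0.1, -1.2, -2.2]
finger_gap: 0.0311
```

```bash
python3 look.py a2; python3 -c "
from h import *
go(.566,.3025,.195,-83)"
```

```text
travel [-0.044  1.96   0.012] yaw -0.02 | az -83.11 pos [0.5659 0.3005 0.293 ] t 4.9 gap 0.030779391664050585 F [-0.7  0.1 -1.8] tilt [ 0.002 -1.    -0.002] q7 -2.09
```

View pics/a2.png

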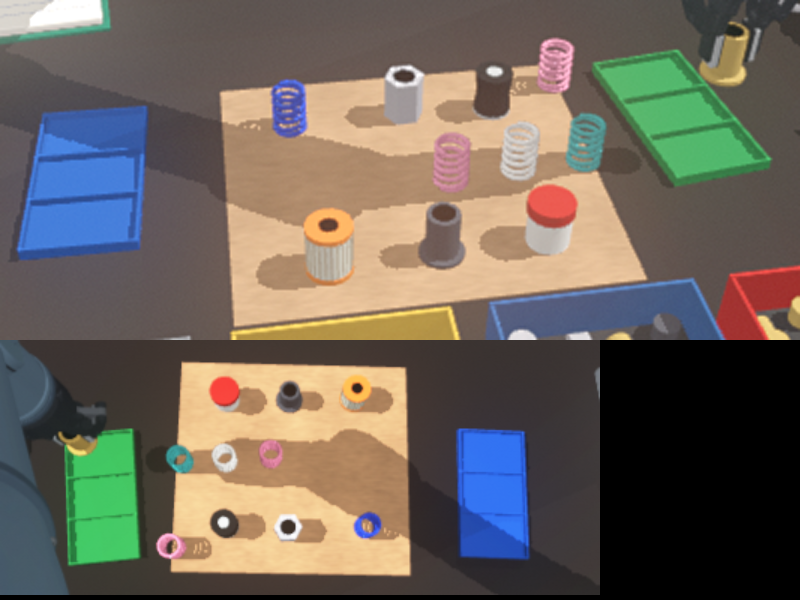

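The bushing is held upright above the far green compartment at scene (725,55) and top (80,440). I'll lower it.

Call:
{"method": "carry_out", "body": {
  "commands": [
    {"gripper":20,"travel":[-0.03,0.5,0],"yaw":0},
    {"gripper":20,"travel":[-0.03,1.0,0],"yaw":0},
    {"gripper":20,"travel":[-0.03,1.4,0],"yaw":0},
    {"gripper":20,"travel":[-0.03,1.7,0],"yaw":0},
    {"gripper":20,"travel":[-0.03,1.9,0],"yaw":0},
    {"gripper":20,"travel":[-0.03,1.95,0],"yaw":0},
    {"gripper":20,"travel":[-0.03,1.97,0],"yaw":0},
    {"gripper":20,"travel":[-0.03,1.97,0],"yaw":0}
  ]
}}

```text
time_s: 5.7
tool_pos: [0.5661, 0.304, 0.1965]
eef_rot: [-1.263, 1.118, -1.119]
force: [-0.2, -0.1, -2.1]
finger_gap: 0.031
```

```bash
python3 -c "
from h import *
go(.566,.3025,.1945,-83)"
```

```text
travel [ 0.029  0.039 -0.005] yaw -0.01 | az -83.03 pos [0.5661 0.304  0.1965] t 5.7 gap 0.031021910341680933 F [-0.2 -0.1 -2.1] tilt [-0.001 -1.     0.001] q7 -2.11
```

Call:
{"method": "carry_out", "body": {
  "commands": [
    {"gripper":20,"travel":[0,0.03,0],"yaw":0},
    {"gripper":20,"travel":[0,0.05,0],"yaw":0},
    {"gripper":70,"travel":[0,0.05,0],"yaw":0},
    {"gripper":70,"travel":[0,0.05,0],"yaw":0},
    {"gripper":70,"travel":[0,0.05,0],"yaw":0},
    {"gripper":70,"travel":[0,0.05,0],"yaw":0},
    {"gripper":70,"travel":[0,0.05,0],"yaw":0}
  ]
}}

```text
time_s: 6.4
tool_pos: [0.5657, 0.3038, 0.1932]
eef_rot: [-1.264, 1.119, -1.119]
force: [0.3, -0.0, 0.8]
finger_gap: 0.0601
```

Call:
{"method": "carry_out", "body": {
  "commands": [
    {"gripper":70,"travel":[0,-0.4,0],"yaw":0},
    {"gripper":70,"travel":[0,-1,0],"yaw":0},
    {"gripper":70,"travel":[0,-1.8,0],"yaw":0},
    {"gripper":70,"travel":[0,-2.3,0],"yaw":0},
    {"gripper":70,"travel":[0,-2.3,0],"yaw":0}
  ]
}}

```text
time_s: 6.9
tool_pos: [0.5671, 0.3046, 0.3126]
eef_rot: [-1.257, 1.116, -1.12]
force: [-0.0, -0.2, -0.3]
finger_gap: 0.0599
```

```bash
python3 -c "
from h import *
go(.560,.1037,.305,0)"
```

```text
travel [ 3.972  0.135 -0.629] yaw -16.61 | az -83.03 pos [0.5671 0.3046 0.3126] t 6.9 gap 0.0598625563651954 F [-0.  -0.2 -0.3] tilt [-0.003 -1.     0.007] q7 -2.09
```

Call:
{"method": "carry_out", "body": {
  "commands": [
    {"gripper":70,"travel":[0.8,0,-0.1],"yaw":-1.6},
    {"gripper":70,"travel":[1.6,0,-0.3],"yaw":-3.2},
    {"gripper":70,"travel":[2.4,0.1,-0.4],"yaw":-4.8},
    {"gripper":70,"travel":[3.2,0.1,-0.5],"yaw":-6.4},
    {"gripper":70,"travel":[3.97,0.13,-0.63],"yaw":-8},
    {"gripper":70,"travel":[3.97,0.13,-0.63],"yaw":-9.6},
    {"gripper":70,"travel":[3.97,0.13,-0.63],"yaw":-11.2},
    {"gripper":70,"travel":[3.97,0.13,-0.63],"yaw":-12.8},
    {"gripper":70,"travel":[3.97,0.13,-0.63],"yaw":-14.4},
    {"gripper":70,"travel":[3.97,0.13,-0.63],"yaw":-16},
    {"gripper":70,"travel":[3.97,0.13,-0.63],"yaw":-16.6},
    {"gripper":70,"travel":[3.97,0.13,-0.63],"yaw":-16.6}
  ]
}}

```text
time_s: 8.1
tool_pos: [0.5583, 0.1027, 0.3009]
eef_rot: [-1.571, 0.001, 0.001]
force: [0.2, -0.1, 0.4]
finger_gap: 0.06
```

```bash
python3 look.py a3; python3 -c "
from h import *
go(.560,.1037,.188,0)"
```

```text
travel [0.036 2.263 0.017] yaw -0.02 | az -0.12 pos [0.5583 0.1028 0.3012] t 8.2 gap 0.059624693992338135 F [-0.8  0.5  0.3] tilt [-0.001 -1.    -0.   ] q7 -0.55
```

View pics/a3.png

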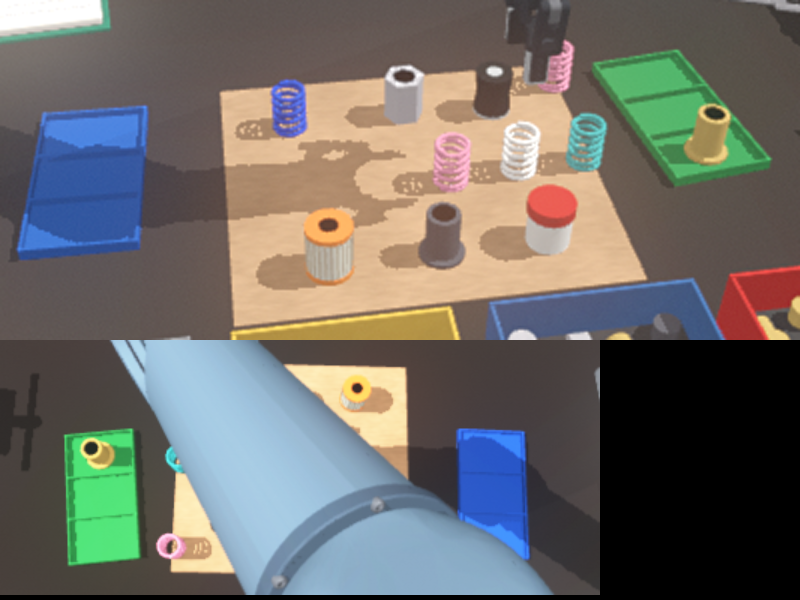

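The brass bushing stands upright in the far green compartment at scene (710,135). The white spring is untouched at (520,152). I'll descend on it.

Call:
{"method": "carry_out", "body": {
  "commands": [
    {"gripper":70,"travel":[0.03,0.6,0.01],"yaw":0},
    {"gripper":70,"travel":[0.03,1.2,0.01],"yaw":0},
    {"gripper":70,"travel":[0.03,1.7,0.01],"yaw":0},
    {"gripper":70,"travel":[0.03,2.1,0.01],"yaw":0},
    {"gripper":70,"travel":[0.03,2.25,0.01],"yaw":0},
    {"gripper":70,"travel":[0.03,2.25,0.01],"yaw":0},
    {"gripper":70,"travel":[0.03,2.25,0.01],"yaw":0}
  ]
}}

```text
time_s: 8.9
tool_pos: [0.5604, 0.1037, 0.19]
eef_rot: [-1.571, -0.0, -0.001]
force: [0.0, 0.5, -0.2]
finger_gap: 0.0596
```

Call:
{"method": "carry_out", "body": {
  "commands": [
    {"gripper":25,"travel":[0,0,0],"yaw":0},
    {"gripper":25,"travel":[0,0,0],"yaw":0},
    {"gripper":25,"travel":[0,0,0],"yaw":0},
    {"gripper":25,"travel":[0,0,0],"yaw":0},
    {"gripper":25,"travel":[0,0,0],"yaw":0},
    {"gripper":25,"travel":[0,0,0],"yaw":0},
    {"gripper":25,"travel":[0,0,0],"yaw":0}
  ]
}}

```text
time_s: 9.6
tool_pos: [0.5605, 0.1036, 0.1904]
eef_rot: [-1.571, -0.001, -0.002]
force: [-1.5, -1.1, 6.6]
finger_gap: 0.035
```

Call:
{"method": "carry_out", "body": {
  "commands": [
    {"gripper":25,"travel":[0,-0.4,0],"yaw":0},
    {"gripper":25,"travel":[0,-0.9,0],"yaw":0},
    {"gripper":25,"travel":[0,-1.5,0],"yaw":0},
    {"gripper":25,"travel":[0,-2.2,0],"yaw":0},
    {"gripper":25,"travel":[0,-2.2,0],"yaw":0},
    {"gripper":25,"travel":[0,-2.2,0],"yaw":0}
  ]
}}

```text
time_s: 10.2
tool_pos: [0.5601, 0.1033, 0.2998]
eef_rot: [-1.571, -0.001, -0.002]
force: [-0.6, 0.1, -1.0]
finger_gap: 0.035
```

```bash
python3 -c "
from h import *
go(.5004,.2946,.295,-83)"
```

```text
travel [-1.197  0.095  3.825] yaw 16.59 | az -0.04 pos [0.5601 0.1033 0.2998] t 10.2 gap 0.03503685538209921 F [-0.6  0.1 -1. ] tilt [ 0.002 -1.    -0.   ] q7 -0.55
```

Call:
{"method": "carry_out", "body": {
  "commands": [
    {"gripper":25,"travel":[-0.12,0,0.4],"yaw":1.6},
    {"gripper":25,"travel":[-0.3,0,0.9],"yaw":3.2},
    {"gripper":25,"travel":[-0.45,0,1.4],"yaw":4.8},
    {"gripper":25,"travel":[-0.6,0,1.9],"yaw":6.4},
    {"gripper":25,"travel":[-0.75,0,2.4],"yaw":8},
    {"gripper":25,"travel":[-0.9,0,2.9],"yaw":9.6},
    {"gripper":25,"travel":[-1.05,0.05,3.4],"yaw":11.2},
    {"gripper":25,"travel":[-1.2,0.1,3.82],"yaw":12.8},
    {"gripper":25,"travel":[-1.2,0.1,3.82],"yaw":14.4},
    {"gripper":25,"travel":[-1.2,0.1,3.82],"yaw":16},
    {"gripper":25,"travel":[-1.2,0.1,3.82],"yaw":16.6},
    {"gripper":25,"travel":[-1.2,0.1,3.82],"yaw":16.6}
  ]
}}

```text
time_s: 11.4
tool_pos: [0.4994, 0.2942, 0.2926]
eef_rot: [-1.267, 1.12, -1.119]
force: [0.4, 0.3, 0.5]
finger_gap: 0.0351
```

```bash
python3 -c "
from h import *
go(.5004,.2946,.195,-83)"
```

```text
travel [-0.009  1.952  0.026] yaw -0.0 | az -83.01 pos [0.4994 0.2942 0.2926] t 11.4 gap 0.035110954154942 F [0.4 0.3 0.5] tilt [ 0.002 -1.    -0.002] q7 -2.14
```

Call:
{"method": "carry_out", "body": {
  "commands": [
    {"gripper":25,"travel":[0,0.5,0.02],"yaw":0},
    {"gripper":25,"travel":[0,1.0,0.02],"yaw":0},
    {"gripper":25,"travel":[0,1.4,0.02],"yaw":0},
    {"gripper":25,"travel":[0,1.7,0.02],"yaw":0},
    {"gripper":25,"travel":[0,1.9,0.02],"yaw":0},
    {"gripper":25,"travel":[0,1.96,0.02],"yaw":0},
    {"gripper":25,"travel":[0,1.98,0.02],"yaw":0},
    {"gripper":25,"travel":[0,2.0,0.02],"yaw":0},
    {"gripper":25,"travel":[0,2.0,0.02],"yaw":0}
  ]
}}

```text
time_s: 12.3
tool_pos: [0.5014, 0.2948, 0.1948]
eef_rot: [-1.263, 1.118, -1.119]
force: [-0.7, -0.5, -1.4]
finger_gap: 0.0349
```

```bash
python3 -c "
from h import *
go(.5004,.2946,.1945,-83)"
```

```text
travel [ 0.001  0.006 -0.019] yaw -0.0 | az -83.01 pos [0.5014 0.2948 0.1948] t 12.3 gap 0.03488988564601996 F [-0.7 -0.5 -1.4] tilt [-0.001 -1.     0.001] q7 -2.17
```

Call:
{"method": "carry_out", "body": {
  "commands": [
    {"gripper":25,"travel":[0,0.02,0],"yaw":0},
    {"gripper":25,"travel":[0,0.02,0],"yaw":0},
    {"gripper":75,"travel":[0,0.02,0],"yaw":0},
    {"gripper":75,"travel":[0,0.02,0],"yaw":0},
    {"gripper":75,"travel":[0,0.02,0],"yaw":0},
    {"gripper":75,"travel":[0,0.02,0],"yaw":0},
    {"gripper":75,"travel":[0,0.02,0],"yaw":0}
  ]
}}

```text
time_s: 13.0
tool_pos: [0.5011, 0.2946, 0.1931]
eef_rot: [-1.264, 1.119, -1.119]
force: [-1.0, -0.4, 0.4]
finger_gap: 0.0641
```

Call:
{"method": "carry_out", "body": {
  "commands": [
    {"gripper":75,"travel":[0,-0.4,0],"yaw":0},
    {"gripper":75,"travel":[0,-1,0],"yaw":0},
    {"gripper":75,"travel":[0,-1.8,0],"yaw":0},
    {"gripper":75,"travel":[0,-2.4,0],"yaw":0},
    {"gripper":75,"travel":[0,-2.4,0],"yaw":0}
  ]
}}

```text
time_s: 13.5
tool_pos: [0.5026, 0.2955, 0.3176]
eef_rot: [-1.256, 1.116, -1.12]
force: [-0.1, -0.4, 0.4]
finger_gap: 0.0638
```

```bash
python3 -c "
from h import *
go(.669,-.098,.315,-83)"
```

```text
travel [8.216 0.04  2.349] yaw -0.01 | az -83.03 pos [0.5026 0.2955 0.3176] t 13.5 gap 0.0637796558014845 F [-0.1 -0.4  0.4] tilt [-0.004 -1.     0.007] q7 -2.14
```

Call:
{"method": "carry_out", "body": {
  "commands": [
    {"gripper":75,"travel":[0.7,0,0.2],"yaw":0},
    {"gripper":75,"travel":[1.6,0,0.45],"yaw":0},
    {"gripper":75,"travel":[2.5,0,0.7],"yaw":0},
    {"gripper":75,"travel":[3.4,0,1],"yaw":0},
    {"gripper":75,"travel":[4.3,0,1.25],"yaw":0},
    {"gripper":75,"travel":[5.2,0,1.5],"yaw":0},
    {"gripper":75,"travel":[6.1,0,1.75],"yaw":0},
    {"gripper":75,"travel":[7,0,2],"yaw":0},
    {"gripper":75,"travel":[7.8,0,2.25],"yaw":0},
    {"gripper":75,"travel":[8.22,0.04,2.35],"yaw":0},
    {"gripper":75,"travel":[8.22,0.04,2.35],"yaw":0},
    {"gripper":75,"travel":[8.22,0.04,2.35],"yaw":0}
  ]
}}

```text
time_s: 14.7
tool_pos: [0.6673, -0.099, 0.3101]
eef_rot: [-1.265, 1.121, -1.118]
force: [-0.2, 0.7, 0.3]
finger_gap: 0.0639
```

```bash
python3 look.py a4; python3 -c "
from h import *
go(.669,-.098,.188,-83)"
```

```text
travel [0.025 2.453 0.032] yaw 0.02 | az -82.89 pos [ 0.6674 -0.0971  0.3107] t 14.8 gap 0.06398596079646335 F [-0.9 -0.4 -0.4] tilt [-0.002 -1.    -0.001] q7 -1.42
```

View pics/a4.png

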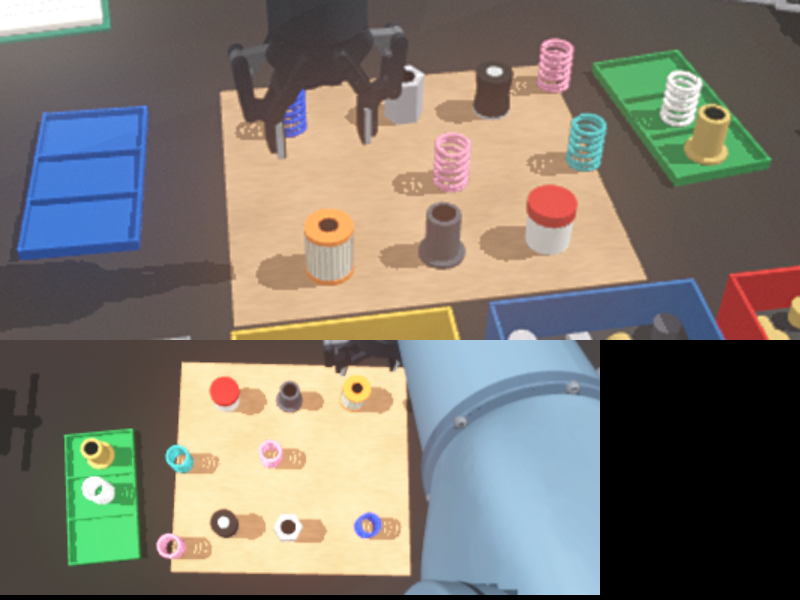

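The white spring stands in the middle green compartment at (681,98), and the gripper hovers over the filter at (330,245). I'll descend.

Call:
{"method": "carry_out", "body": {
  "commands": [
    {"gripper":75,"travel":[0.01,0.6,0.03],"yaw":0},
    {"gripper":75,"travel":[0.01,1.2,0.03],"yaw":0},
    {"gripper":75,"travel":[0.01,1.8,0.03],"yaw":0},
    {"gripper":75,"travel":[0.01,2.2,0.03],"yaw":0},
    {"gripper":75,"travel":[0.01,2.4,0.03],"yaw":0},
    {"gripper":75,"travel":[0.01,2.42,0.03],"yaw":0},
    {"gripper":75,"travel":[0.01,2.42,0.03],"yaw":0}
  ]
}}

```text
time_s: 15.5
tool_pos: [0.6697, -0.0988, 0.1911]
eef_rot: [-1.264, 1.118, -1.119]
force: [-0.2, -0.2, 0.8]
finger_gap: 0.0643
```

Call:
{"method": "carry_out", "body": {
  "commands": [
    {"gripper":35,"travel":[0,0,0],"yaw":0},
    {"gripper":35,"travel":[0,0,0],"yaw":0},
    {"gripper":35,"travel":[0,0,0],"yaw":0},
    {"gripper":35,"travel":[0,0,0],"yaw":0},
    {"gripper":35,"travel":[0,0,0],"yaw":0},
    {"gripper":35,"travel":[0,0,0],"yaw":0},
    {"gripper":35,"travel":[0,0,0],"yaw":0}
  ]
}}

```text
time_s: 16.2
tool_pos: [0.67, -0.0992, 0.1917]
eef_rot: [-1.263, 1.117, -1.12]
force: [-1.3, 0.4, 5.5]
finger_gap: 0.0424
```

Call:
{"method": "carry_out", "body": {
  "commands": [
    {"gripper":35,"travel":[0,-0.4,0],"yaw":0},
    {"gripper":35,"travel":[0,-0.9,0],"yaw":0},
    {"gripper":35,"travel":[0,-1.5,0],"yaw":0},
    {"gripper":35,"travel":[0,-2.3,0],"yaw":0},
    {"gripper":35,"travel":[0,-2.4,0],"yaw":0},
    {"gripper":35,"travel":[0,-2.4,0],"yaw":0}
  ]
}}

```text
time_s: 16.8
tool_pos: [0.6697, -0.0996, 0.3119]
eef_rot: [-1.262, 1.117, -1.121]
force: [-0.3, -0.3, 0.1]
finger_gap: 0.0423
```

```bash
python3 -c "
from h import *
go(.435,.2867,.305,-83)"
```

```text
travel [-8.238  0.12  -3.722] yaw -0.01 | az -83.03 pos [ 0.6697 -0.0996  0.3119] t 16.8 gap 0.04230993355570782 F [-0.3 -0.3  0.1] tilt [ 0.001 -1.     0.003] q7 -1.42
```

Call:
{"method": "carry_out", "body": {
  "commands": [
    {"gripper":35,"travel":[-0.6,0,-0.27],"yaw":0},
    {"gripper":35,"travel":[-1.4,0,-0.63],"yaw":0},
    {"gripper":35,"travel":[-2.3,0,-1.04],"yaw":0},
    {"gripper":35,"travel":[-3.2,0,-1.45],"yaw":0},
    {"gripper":35,"travel":[-4.1,0,-1.85],"yaw":0},
    {"gripper":35,"travel":[-5,0,-2.26],"yaw":0},
    {"gripper":35,"travel":[-5.9,0,-2.67],"yaw":0},
    {"gripper":35,"travel":[-6.8,0.05,-3.07],"yaw":0},
    {"gripper":35,"travel":[-7.6,0.1,-3.43],"yaw":0},
    {"gripper":35,"travel":[-8.24,0.12,-3.72],"yaw":0},
    {"gripper":35,"travel":[-8.24,0.12,-3.72],"yaw":0},
    {"gripper":35,"travel":[-8.24,0.12,-3.72],"yaw":0}
  ]
}}

```text
time_s: 18.0
tool_pos: [0.4336, 0.2871, 0.3029]
eef_rot: [-1.268, 1.118, -1.117]
force: [0.0, -0.1, -0.3]
finger_gap: 0.0426
```

Call:
{"method": "carry_out", "body": {
  "commands": [
    {"gripper":35,"travel":[0,0.5,0],"yaw":0},
    {"gripper":35,"travel":[0,1.0,0],"yaw":0},
    {"gripper":35,"travel":[0,1.5,0],"yaw":0},
    {"gripper":35,"travel":[0,1.5,0],"yaw":0},
    {"gripper":35,"travel":[0,1.5,0],"yaw":0}
  ]
}}

```text
time_s: 18.5
tool_pos: [0.435, 0.2857, 0.2289]
eef_rot: [-1.265, 1.121, -1.121]
force: [0.5, 0.1, 0.1]
finger_gap: 0.0422
```

```bash
python3 -c "
from h import *
go(.435,.2867,.197,-83)"
```

```text
travel [-0.021  0.638  0.003] yaw -0.03 | az -83.13 pos [0.435  0.2857 0.2289] t 18.5 gap 0.04223075040930393 F [0.5 0.1 0.1] tilt [ 0.001 -1.    -0.001] q7 -2.24
```

Call:
{"method": "carry_out", "body": {
  "commands": [
    {"gripper":35,"travel":[0,0.3,0],"yaw":0},
    {"gripper":35,"travel":[0,0.5,0],"yaw":0},
    {"gripper":35,"travel":[0,0.6,0],"yaw":0},
    {"gripper":35,"travel":[0,0.64,0],"yaw":0},
    {"gripper":35,"travel":[0,0.67,0],"yaw":0},
    {"gripper":35,"travel":[0,0.67,0],"yaw":0},
    {"gripper":35,"travel":[0,0.67,0],"yaw":0}
  ]
}}

```text
time_s: 19.2
tool_pos: [0.4346, 0.2871, 0.196]
eef_rot: [-1.264, 1.119, -1.119]
force: [-0.3, -0.3, -0.9]
finger_gap: 0.0424
```

```bash
python3 look.py a5; python3 -c "
from h import *
go(.435,.2867,.1957,-83)"
```

```text
travel [0.007 0.005 0.007] yaw -0.0 | az -83.01 pos [0.4346 0.287  0.1959] t 19.3 gap 0.042134454818517186 F [-0.7 -0.9  0.2] tilt [-0. -1.  0.] q7 -2.25
```

View pics/a5.png

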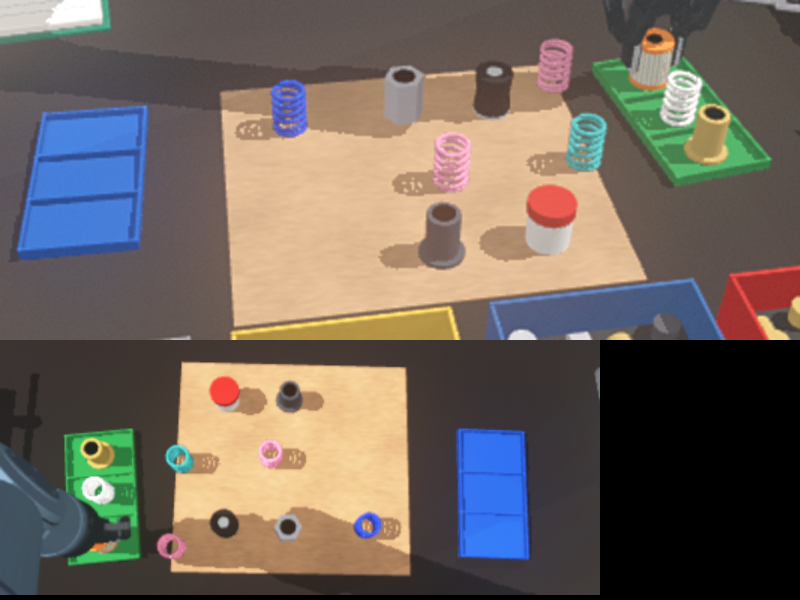

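The filter sits in the near green compartment at (655,58). I'll release it.

Call:
{"method": "carry_out", "body": {
  "commands": [
    {"gripper":35,"travel":[0,0.02,0],"yaw":0},
    {"gripper":35,"travel":[0,0.02,0],"yaw":0},
    {"gripper":75,"travel":[0,0.02,0],"yaw":0},
    {"gripper":75,"travel":[0,0.02,0],"yaw":0},
    {"gripper":75,"travel":[0,0.02,0],"yaw":0},
    {"gripper":75,"travel":[0,0.02,0],"yaw":0},
    {"gripper":75,"travel":[0,0.02,0],"yaw":0}
  ]
}}

```text
time_s: 20.0
tool_pos: [0.4345, 0.2869, 0.1946]
eef_rot: [-1.265, 1.119, -1.119]
force: [-0.8, 0.1, -1.3]
finger_gap: 0.0641
```

Call:
{"method": "carry_out", "body": {
  "commands": [
    {"gripper":75,"travel":[0,-0.4,0],"yaw":0},
    {"gripper":75,"travel":[0,-1,0],"yaw":0},
    {"gripper":75,"travel":[0,-1.8,0],"yaw":0},
    {"gripper":75,"travel":[0,-2.4,0],"yaw":0},
    {"gripper":75,"travel":[0,-2.4,0],"yaw":0}
  ]
}}

```text
time_s: 20.5
tool_pos: [0.4358, 0.2879, 0.3186]
eef_rot: [-1.257, 1.117, -1.119]
force: [-0.3, 0.5, 0.2]
finger_gap: 0.0639
```

```bash
python3 -c "
from h import *
go(.453,.0055,.315,0)"
```

```text
travel [ 5.648  0.049 -0.345] yaw -16.61 | az -83.03 pos [0.4358 0.2879 0.3186] t 20.5 gap 0.06385628180402021 F [-0.3  0.5  0.2] tilt [-0.004 -1.     0.007] q7 -2.21
```

Call:
{"method": "carry_out", "body": {
  "commands": [
    {"gripper":75,"travel":[0.8,0,-0.1],"yaw":-1.6},
    {"gripper":75,"travel":[1.6,0,-0.1],"yaw":-3.2},
    {"gripper":75,"travel":[2.4,0,-0.2],"yaw":-4.8},
    {"gripper":75,"travel":[3.2,0,-0.2],"yaw":-6.4},
    {"gripper":75,"travel":[4,0.05,-0.3],"yaw":-8},
    {"gripper":75,"travel":[4.8,0.05,-0.3],"yaw":-9.6},
    {"gripper":75,"travel":[5.65,0.05,-0.35],"yaw":-11.2},
    {"gripper":75,"travel":[5.65,0.05,-0.35],"yaw":-12.8},
    {"gripper":75,"travel":[5.65,0.05,-0.35],"yaw":-14.4},
    {"gripper":75,"travel":[5.65,0.05,-0.35],"yaw":-16},
    {"gripper":75,"travel":[5.65,0.05,-0.35],"yaw":-16.6},
    {"gripper":75,"travel":[5.65,0.05,-0.35],"yaw":-16.6}
  ]
}}

```text
time_s: 21.7
tool_pos: [0.4511, 0.0042, 0.3115]
eef_rot: [-1.57, 0.001, 0.001]
force: [-0.3, 0.4, 0.2]
finger_gap: 0.0641
```

```bash
python3 -c "
from h import *
go(.453,.0055,.188,0)
t=cv2.imread('pics/top0.png');s=cv2.imread('pics/scene0.png')
c=cv2.resize(t[228:262,254:290],None,fx=14,fy=14,interpolation=cv2.INTER_CUBIC);cv2.imwrite('pics/nut.png',c)
for a in (0,5,-5,10):
  P=[proj('top',np.array([.453+.0208*np.cos(np.radians(a+30+60*k)),.0055+.0208*np.sin(np.radians(a+30+60*k)),.05])) for k in range(6)]
  print(a,[(np.array(p)-[254,228]+.5).dot(14).round(0).astype(int).tolist() if 0 else ((np.array(p)-[254,228]+.5)*14).round().astype(int).tolist() for p in P])
"
```

```text
travel [0.041 2.469 0.025] yaw -0.0 | az -0.02 pos [0.4511 0.0042 0.3115] t 21.7 gap 0.06405351515725849 F [-0.3  0.4  0.2] tilt [-0.001 -1.     0.   ] q7 -0.33
0 [[191, 116], [123, 228], [186, 342], [318, 345], [385, 232], [321, 118]]
5 [[181, 122], [123, 239], [196, 348], [328, 339], [385, 221], [311, 113]]
-5 [[201, 111], [124, 216], [177, 336], [308, 350], [384, 243], [331, 124]]
10 [[172, 128], [124, 250], [207, 352], [337, 332], [383, 209], [301, 108]]
```

View pics/nut.png

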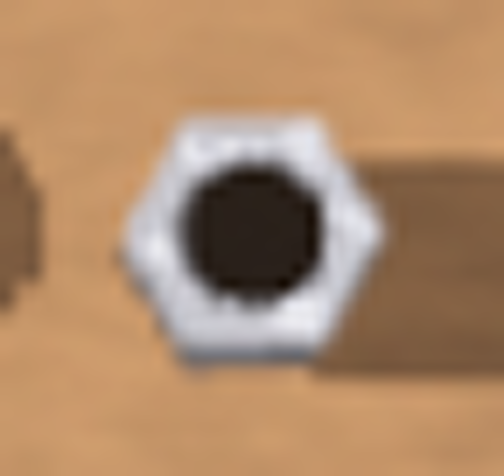

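The nut's top corners are at about (123,240), (183,120), (322,118) and (385,230), which matches a flat angle of about 0°. Jaws along x will suit.

Call:
{"method": "carry_out", "body": {
  "commands": [
    {"gripper":75,"travel":[0.02,0.6,0.01],"yaw":0},
    {"gripper":75,"travel":[0.02,1.2,0.01],"yaw":0},
    {"gripper":75,"travel":[0.02,1.8,0.01],"yaw":0},
    {"gripper":75,"travel":[0.02,2.2,0.01],"yaw":0},
    {"gripper":75,"travel":[0.02,2.4,0.01],"yaw":0},
    {"gripper":75,"travel":[0.02,2.45,0.01],"yaw":0},
    {"gripper":75,"travel":[0.02,2.45,0.01],"yaw":0}
  ]
}}

```text
time_s: 22.4
tool_pos: [0.4526, 0.005, 0.1898]
eef_rot: [-1.571, 0.0, -0.001]
force: [-0.4, 0.6, 0.4]
finger_gap: 0.0642
```

Call:
{"method": "carry_out", "body": {
  "commands": [
    {"gripper":25,"travel":[0,0,0],"yaw":0},
    {"gripper":25,"travel":[0,0,0],"yaw":0},
    {"gripper":25,"travel":[0,0,0],"yaw":0},
    {"gripper":25,"travel":[0,0,0],"yaw":0},
    {"gripper":25,"travel":[0,0,0],"yaw":0},
    {"gripper":25,"travel":[0,0,0],"yaw":0},
    {"gripper":25,"travel":[0,0,0],"yaw":0}
  ],
  "force": 50
}}

```text
time_s: 23.1
tool_pos: [0.4528, 0.0049, 0.1906]
eef_rot: [-1.571, -0.001, -0.002]
force: [-2.4, 0.5, 6.1]
finger_gap: 0.0355
```

Call:
{"method": "carry_out", "body": {
  "commands": [
    {"gripper":25,"travel":[0,-0.4,0],"yaw":0},
    {"gripper":25,"travel":[0,-0.9,0],"yaw":0},
    {"gripper":25,"travel":[0,-1.5,0],"yaw":0},
    {"gripper":25,"travel":[0,-2.3,0],"yaw":0},
    {"gripper":25,"travel":[0,-2.3,0],"yaw":0},
    {"gripper":25,"travel":[0,-2.3,0],"yaw":0}
  ]
}}

```text
time_s: 23.7
tool_pos: [0.4525, 0.0046, 0.3053]
eef_rot: [-1.571, -0.001, -0.002]
force: [0.2, 0.6, -3.0]
finger_gap: 0.0352
```

```bash
python3 -c "
from h import *
go(.4497,-.3155,.305,-91.5)"
```

```text
travel [-0.05   0.01  -6.403] yaw 18.29 | az -0.05 pos [0.4525 0.0046 0.3053] t 23.7 gap 0.035212215325084985 F [ 0.2  0.6 -3. ] tilt [ 0.002 -1.    -0.   ] q7 -0.35
```

Call:
{"method": "carry_out", "body": {
  "commands": [
    {"gripper":25,"travel":[0,0,-0.5],"yaw":1.6},
    {"gripper":25,"travel":[0,0,-1.1],"yaw":3.2},
    {"gripper":25,"travel":[0,0,-1.8],"yaw":4.8},
    {"gripper":25,"travel":[0,0,-2.5],"yaw":6.4},
    {"gripper":25,"travel":[0,0,-3.2],"yaw":8},
    {"gripper":25,"travel":[0,0,-3.9],"yaw":9.6},
    {"gripper":25,"travel":[0,0,-4.6],"yaw":11.2},
    {"gripper":25,"travel":[0,0,-5.3],"yaw":12.8},
    {"gripper":25,"travel":[0,0,-5.9],"yaw":14.4},
    {"gripper":25,"travel":[-0.05,0,-6.4],"yaw":16},
    {"gripper":25,"travel":[-0.05,0,-6.4],"yaw":17.5},
    {"gripper":25,"travel":[-0.05,0,-6.4],"yaw":18.3}
  ]
}}

```text
time_s: 24.9
tool_pos: [0.4487, -0.3157, 0.3026]
eef_rot: [-1.196, 1.237, -1.231]
force: [0.2, 0.8, -2.8]
finger_gap: 0.0355
```

Call:
{"method": "carry_out", "body": {
  "commands": [
    {"gripper":25,"travel":[0,0.5,0],"yaw":0},
    {"gripper":25,"travel":[0,1.0,0],"yaw":0},
    {"gripper":25,"travel":[0,1.5,0],"yaw":0},
    {"gripper":25,"travel":[0,1.5,0],"yaw":0},
    {"gripper":25,"travel":[0,1.5,0],"yaw":0}
  ]
}}

```text
time_s: 25.4
tool_pos: [0.4493, -0.3147, 0.2287]
eef_rot: [-1.198, 1.231, -1.226]
force: [-0.1, -0.1, -1.7]
finger_gap: 0.0355
```

```bash
python3 -c "
from h import *
go(.4497,-.3155,.1955,-91.5)"
```

```text
travel [0.016 0.664 0.01 ] yaw -0.0 | az -91.51 pos [ 0.4493 -0.3147  0.2287] t 25.4 gap 0.035547292971984855 F [-0.1 -0.1 -1.7] tilt [-0.001 -1.    -0.003] q7 -1.05
```

Call:
{"method": "carry_out", "body": {
  "commands": [
    {"gripper":25,"travel":[0,0.3,0],"yaw":0},
    {"gripper":25,"travel":[0,0.5,0],"yaw":0},
    {"gripper":25,"travel":[0,0.6,0],"yaw":0},
    {"gripper":25,"travel":[0,0.64,0],"yaw":0},
    {"gripper":25,"travel":[0,0.67,0],"yaw":0},
    {"gripper":25,"travel":[0,0.69,0],"yaw":0},
    {"gripper":25,"travel":[0,0.69,0],"yaw":0},
    {"gripper":25,"travel":[0,0.69,0],"yaw":0}
  ]
}}

```text
time_s: 26.2
tool_pos: [0.45, -0.3152, 0.1954]
eef_rot: [-1.196, 1.228, -1.229]
force: [-0.6, 0.5, -2.3]
finger_gap: 0.0357
```

```bash
python3 look.py a6; python3 -c "
from h import *
go(.4497,-.3155,.1945,-91.5)"
```

```text
travel [ 0.007  0.018 -0.005] yaw -0.0 | az -91.52 pos [ 0.45   -0.3152  0.1954] t 26.3 gap 0.03541875118076177 F [-0.2 -0.  -3.2] tilt [ 0. -1.  0.] q7 -1.05
```

View pics/a6.png

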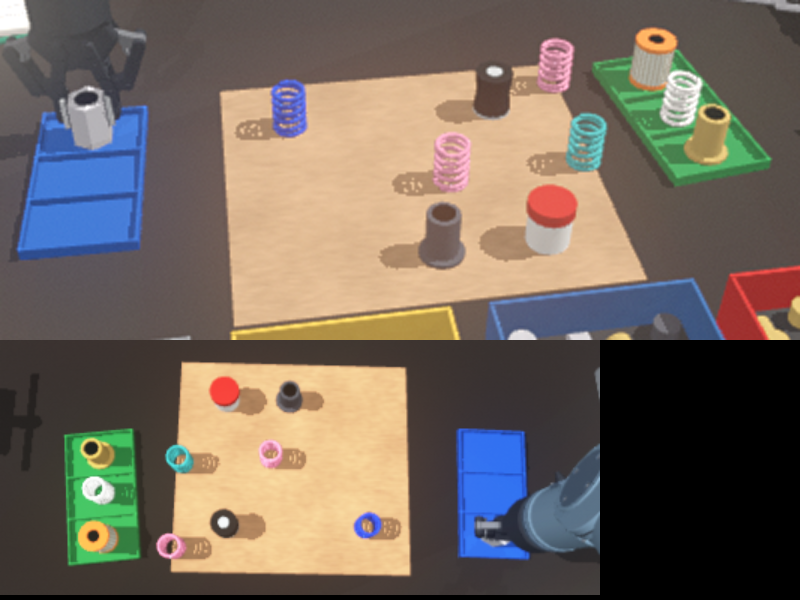

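All three green parts stand in place. The nut is over the near blue compartment at (90,120). I'll release it.

Call:
{"method": "carry_out", "body": {
  "commands": [
    {"gripper":25,"travel":[0,0.02,0],"yaw":0},
    {"gripper":25,"travel":[0,0.03,0],"yaw":0},
    {"gripper":25,"travel":[0,0.03,0],"yaw":0},
    {"gripper":70,"travel":[0,0.03,0],"yaw":0},
    {"gripper":70,"travel":[0,0.03,0],"yaw":0},
    {"gripper":70,"travel":[0,0.03,0],"yaw":0},
    {"gripper":70,"travel":[0,0.03,0],"yaw":0},
    {"gripper":70,"travel":[0,0.03,0],"yaw":0}
  ]
}}

```text
time_s: 27.1
tool_pos: [0.4499, -0.3151, 0.1936]
eef_rot: [-1.197, 1.229, -1.229]
force: [0.5, 0.2, 0.3]
finger_gap: 0.0596
```

Call:
{"method": "carry_out", "body": {
  "commands": [
    {"gripper":70,"travel":[0,-0.4,0],"yaw":0},
    {"gripper":70,"travel":[0,-1,0],"yaw":0},
    {"gripper":75,"travel":[0,-1.8,0],"yaw":0},
    {"gripper":75,"travel":[0,-2.4,0],"yaw":0},
    {"gripper":75,"travel":[0,-2.4,0],"yaw":0}
  ]
}}

```text
time_s: 27.6
tool_pos: [0.4513, -0.3161, 0.3178]
eef_rot: [-1.194, 1.222, -1.235]
force: [0.3, -0.4, -0.1]
finger_gap: 0.0641
```

```bash
python3 -c "
from h import *
go(.663,.1068,.315,-91.5)"
```

```text
travel [-8.569  0.05   4.007] yaw -0.01 | az -91.53 pos [ 0.4513 -0.3161  0.3178] t 27.6 gap 0.06410178328418044 F [ 0.3 -0.4 -0.1] tilt [ 0.004 -1.     0.007] q7 -1.05
```

Call:
{"method": "carry_out", "body": {
  "commands": [
    {"gripper":75,"travel":[-0.6,0,0.3],"yaw":0},
    {"gripper":75,"travel":[-1.4,0,0.65],"yaw":0},
    {"gripper":75,"travel":[-2.3,0,1.07],"yaw":0},
    {"gripper":75,"travel":[-3.2,0,1.5],"yaw":0},
    {"gripper":75,"travel":[-4.1,0,1.9],"yaw":0},
    {"gripper":75,"travel":[-5,0,2.34],"yaw":0},
    {"gripper":75,"travel":[-5.9,0,2.76],"yaw":0},
    {"gripper":75,"travel":[-6.8,0,3.18],"yaw":0},
    {"gripper":75,"travel":[-7.7,0.05,3.6],"yaw":0},
    {"gripper":75,"travel":[-8.57,0.05,4],"yaw":0},
    {"gripper":75,"travel":[-8.57,0.05,4],"yaw":0},
    {"gripper":75,"travel":[-8.57,0.05,4],"yaw":0}
  ]
}}

```text
time_s: 28.8
tool_pos: [0.6608, 0.1095, 0.3097]
eef_rot: [-1.199, 1.228, -1.226]
force: [0.2, -0.3, 0.1]
finger_gap: 0.064
```

```bash
python3 look.py a7; python3 -c "
from h import *
go(.6625,.1068,.199,-91.5)
for n,o in(('scene',1),('top',1)):
  im=cv2.imread(f'pics/{n}0.png');h=cv2.cvtColor(im,cv2.COLOR_BGR2HSV)
  m=((h[...,0]<6)|(h[...,0]>174))&(h[...,1]>150)&(h[...,2]>90);m=m.astype(np.uint8)
  if n=='scene': r=m[225:265,325:365];off=(325,225)
  else: r=m[140:172,212:248];off=(212,140)
  ys,xs=np.nonzero(r);print(n,xs.min()+off[0],xs.max()+off[0],ys.min()+off[1],ys.max()+off[1],len(xs),xs.mean()+off[0],ys.mean()+off[1])
for x in (.661,.663,.666):
  for n in('top','scene'):
    a=np.linspace(0,6.28,60);c=np.array([proj(n,np.array([x+.023*np.cos(t),.1068+.023*np.sin(t),z])) for t in a for z in(.036,.05)])
    print(x,n,c.min(0).round(1),c.max(0).round(1))
"
```

```text
travel [-0.014  2.224  0.038] yaw -0.02 | az -91.6 pos [0.6608 0.1064 0.3102] t 28.9 gap 0.06406965747720947 F [-0.4 -1.   0.7] tilt [ 0.002 -1.    -0.002] q7 -1.84
scene 334 357 233 252 404 345.5272277227723 242.51237623762376
top 220 239 144 163 305 229.17704918032786 153.6295081967213
0.661 top [219.4 144.1] [239.7 164.9]
0.661 scene [332.5 230.5] [358.5 253.1]
0.663 top [219.5 143.3] [239.7 164.1]
0.663 scene [332.8 231.2] [358.8 253.9]
0.666 top [219.5 142. ] [239.8 162.8]
0.666 scene [333.2 232.2] [359.3 255.1]
```

View pics/a7.png

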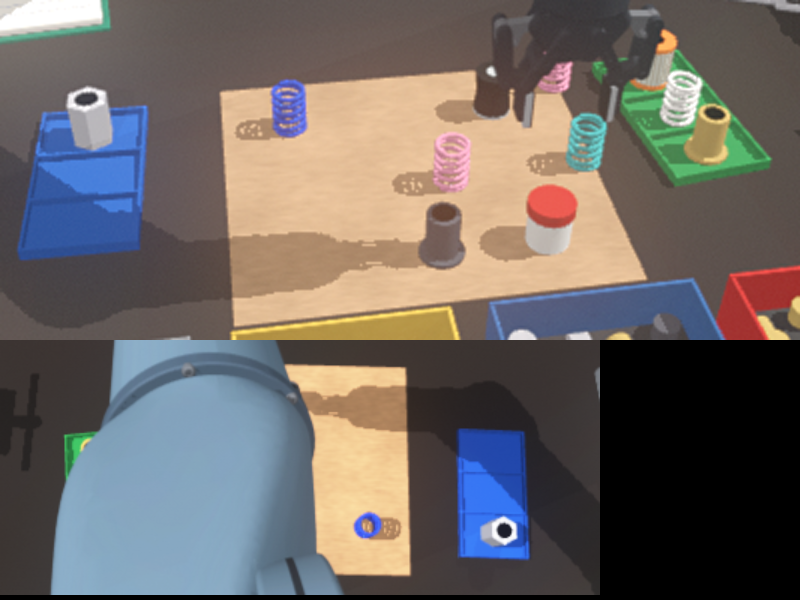

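The nut stands in the near blue compartment at (90,118). The gripper is above the jar at (550,215), with lid centre x≈0.662, y≈0.107. I'll grip it by the lid.

Call:
{"method": "carry_out", "body": {
  "commands": [
    {"gripper":75,"travel":[0,0.6,0.01],"yaw":0},
    {"gripper":75,"travel":[0,1.2,0.01],"yaw":0},
    {"gripper":75,"travel":[0,1.7,0.01],"yaw":0},
    {"gripper":75,"travel":[0,2.0,0.01],"yaw":0},
    {"gripper":75,"travel":[0,2.2,0.01],"yaw":0},
    {"gripper":75,"travel":[0,2.2,0.01],"yaw":0},
    {"gripper":75,"travel":[0,2.2,0.01],"yaw":0}
  ]
}}

```text
time_s: 29.6
tool_pos: [0.6622, 0.1077, 0.2021]
eef_rot: [-1.195, 1.228, -1.23]
force: [-0.5, -0.9, 1.4]
finger_gap: 0.0642
```

Call:
{"method": "carry_out", "body": {
  "commands": [
    {"gripper":35,"travel":[0,0,0],"yaw":0},
    {"gripper":35,"travel":[0,0,0],"yaw":0},
    {"gripper":35,"travel":[0,0,0],"yaw":0},
    {"gripper":35,"travel":[0,0,0],"yaw":0},
    {"gripper":35,"travel":[0,0,0],"yaw":0},
    {"gripper":35,"travel":[0,0,0],"yaw":0},
    {"gripper":35,"travel":[0,0,0],"yaw":0}
  ],
  "force": 40
}}

```text
time_s: 30.3
tool_pos: [0.6623, 0.1081, 0.2028]
eef_rot: [-1.195, 1.227, -1.229]
force: [-1.3, 0.5, 6.5]
finger_gap: 0.0446
```

Call:
{"method": "carry_out", "body": {
  "commands": [
    {"gripper":35,"travel":[0,-0.3,0],"yaw":0},
    {"gripper":35,"travel":[0,-0.8,0],"yaw":0},
    {"gripper":35,"travel":[0,-1.4,0],"yaw":0},
    {"gripper":35,"travel":[0,-2.2,0],"yaw":0},
    {"gripper":35,"travel":[0,-2.2,0],"yaw":0},
    {"gripper":35,"travel":[0,-2.2,0],"yaw":0}
  ]
}}

```text
time_s: 30.9
tool_pos: [0.662, 0.108, 0.3132]
eef_rot: [-1.194, 1.227, -1.23]
force: [-0.6, 0.3, -1.4]
finger_gap: 0.0441
```

```bash
python3 look.py a8;python3 -c "
from h import *
go(.5817,-.3189,.315,-91.5)"
```

```text
travel [ 8.575 -0.083 -1.362] yaw -0.0 | az -91.51 pos [0.6611 0.1079 0.3106] t 31.0 gap 0.044423909916586485 F [-0.4 -0.1 -0.3] tilt [ 0.    -1.    -0.002] q7 -1.84
```

View pics/a8.png

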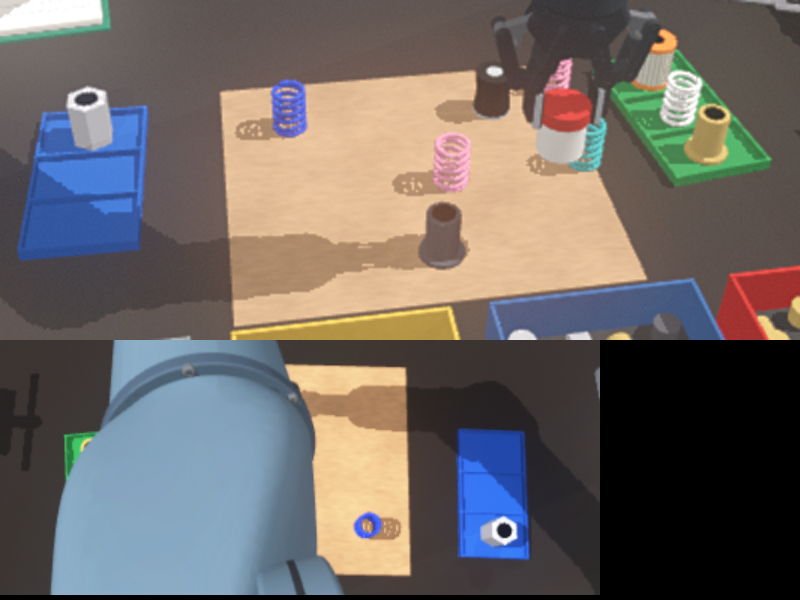

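The jar is held upright at (563,125). I'll carry it to the far blue compartment.

Call:
{"method": "carry_out", "body": {
  "commands": [
    {"gripper":35,"travel":[0.6,0,-0.1],"yaw":0},
    {"gripper":35,"travel":[1.4,0,-0.2],"yaw":0},
    {"gripper":35,"travel":[2.3,0,-0.36],"yaw":0},
    {"gripper":35,"travel":[3.2,0,-0.5],"yaw":0},
    {"gripper":35,"travel":[4.1,0,-0.65],"yaw":0},
    {"gripper":35,"travel":[5,0,-0.8],"yaw":0},
    {"gripper":35,"travel":[5.9,0,-0.94],"yaw":0},
    {"gripper":35,"travel":[6.8,0,-1.08],"yaw":0},
    {"gripper":35,"travel":[7.7,0,-1.22],"yaw":0},
    {"gripper":35,"travel":[8.3,0,-1.32],"yaw":0},
    {"gripper":35,"travel":[8.57,0,-1.36],"yaw":0},
    {"gripper":35,"travel":[8.57,0,-1.36],"yaw":0}
  ]
}}

```text
time_s: 32.2
tool_pos: [0.5812, -0.3204, 0.3101]
eef_rot: [-1.197, 1.233, -1.23]
force: [-0.5, 0.0, -0.3]
finger_gap: 0.0443
```

Call:
{"method": "carry_out", "body": {
  "commands": [
    {"gripper":35,"travel":[0,0.5,0],"yaw":0},
    {"gripper":35,"travel":[0,1.0,0],"yaw":0},
    {"gripper":35,"travel":[0,1.4,0],"yaw":0},
    {"gripper":35,"travel":[0,1.4,0],"yaw":0},
    {"gripper":35,"travel":[0,1.4,0],"yaw":0}
  ]
}}

```text
time_s: 32.7
tool_pos: [0.5832, -0.3165, 0.2412]
eef_rot: [-1.197, 1.228, -1.226]
force: [-0.2, -0.6, 0.5]
finger_gap: 0.0442
```

```bash
python3 -c "
from h import *
go(.5817,-.3189,.2075,-91.5)"
```

```text
travel [ 0.051  0.673 -0.028] yaw 0.02 | az -91.38 pos [ 0.5832 -0.3165  0.2412] t 32.7 gap 0.04422276153591681 F [-0.2 -0.6  0.5] tilt [-0.002 -1.    -0.   ] q7 -1.16
```

Call:
{"method": "carry_out", "body": {
  "commands": [
    {"gripper":35,"travel":[0.02,0.3,-0.02],"yaw":0},
    {"gripper":35,"travel":[0.02,0.5,-0.02],"yaw":0},
    {"gripper":35,"travel":[0.02,0.6,-0.02],"yaw":0},
    {"gripper":35,"travel":[0.02,0.64,-0.02],"yaw":0},
    {"gripper":35,"travel":[0.02,0.67,-0.02],"yaw":0},
    {"gripper":35,"travel":[0.02,0.67,-0.02],"yaw":0},
    {"gripper":35,"travel":[0.02,0.67,-0.02],"yaw":0}
  ]
}}

```text
time_s: 33.4
tool_pos: [0.5815, -0.3197, 0.208]
eef_rot: [-1.196, 1.228, -1.229]
force: [-0.8, 0.6, 0.2]
finger_gap: 0.0446
```

```bash
python3 look.py a9; python3 -c "
from h import *
go(.5817,-.3189,.2065,-91.5)"
```

```text
travel [-0.015  0.031  0.004] yaw -0.0 | az -91.52 pos [ 0.5815 -0.3197  0.208 ] t 33.5 gap 0.044805474386094654 F [-0.2  0.6 -0.3] tilt [ 0.    -1.     0.001] q7 -1.16
```

View pics/a9.png

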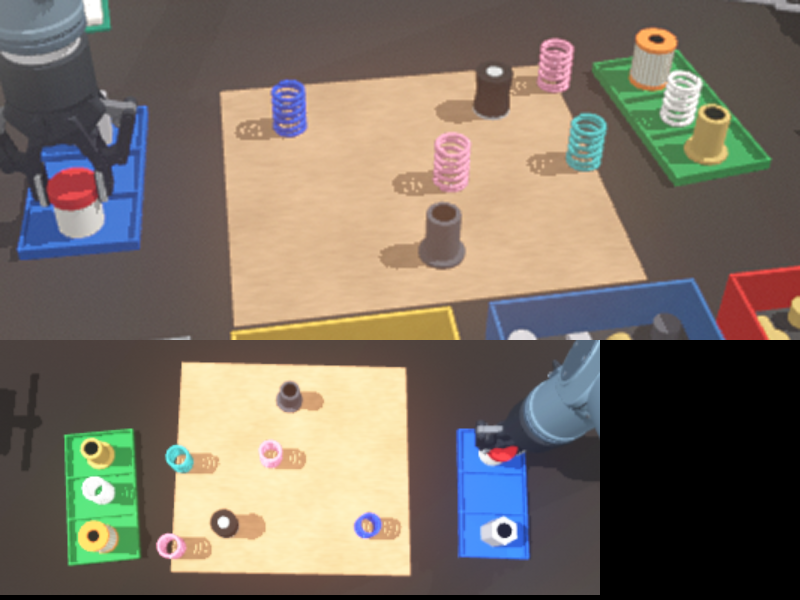

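The jar is in the far blue compartment at (78,205), about a millimetre above the floor. I'll set it down and release.

Call:
{"method": "carry_out", "body": {
  "commands": [
    {"gripper":35,"travel":[0,0.02,0],"yaw":0},
    {"gripper":35,"travel":[0,0.04,0],"yaw":0},
    {"gripper":35,"travel":[0,0.04,0],"yaw":0},
    {"gripper":75,"travel":[0,0.04,0],"yaw":0},
    {"gripper":75,"travel":[0,0.04,0],"yaw":0},
    {"gripper":75,"travel":[0,0.04,0],"yaw":0},
    {"gripper":75,"travel":[0,0.04,0],"yaw":0},
    {"gripper":75,"travel":[0,0.04,0],"yaw":0}
  ]
}}

```text
time_s: 34.3
tool_pos: [0.5813, -0.3196, 0.2056]
eef_rot: [-1.197, 1.229, -1.229]
force: [0.7, 0.7, -0.5]
finger_gap: 0.0637
```

Call:
{"method": "carry_out", "body": {
  "commands": [
    {"gripper":75,"travel":[0,-0.4,0],"yaw":0},
    {"gripper":75,"travel":[0,-1,0],"yaw":0},
    {"gripper":75,"travel":[0,-1.8,0],"yaw":0},
    {"gripper":75,"travel":[0,-2.7,0],"yaw":0},
    {"gripper":75,"travel":[0,-3.4,0],"yaw":0},
    {"gripper":75,"travel":[0,-3.4,0],"yaw":0},
    {"gripper":75,"travel":[0,-3.4,0],"yaw":0}
  ]
}}

```text
time_s: 35.0
tool_pos: [0.5814, -0.3196, 0.3765]
eef_rot: [-1.196, 1.227, -1.23]
force: [0.1, 0.0, 0.1]
finger_gap: 0.0639
```

```bash
python3 look.py b1; python3 -c "
from h import *
go(.5817,-.3189,.2065,-91.5)"
```

```text
travel [-0.005  3.355  0.025] yaw -0.0 | az -91.51 pos [ 0.5808 -0.3193  0.3742] t 35.1 gap 0.06386032768182794 F [-0.5 -0.1 -0.6] tilt [-0.001 -1.    -0.002] q7 -1.16
```

View pics/b1.png

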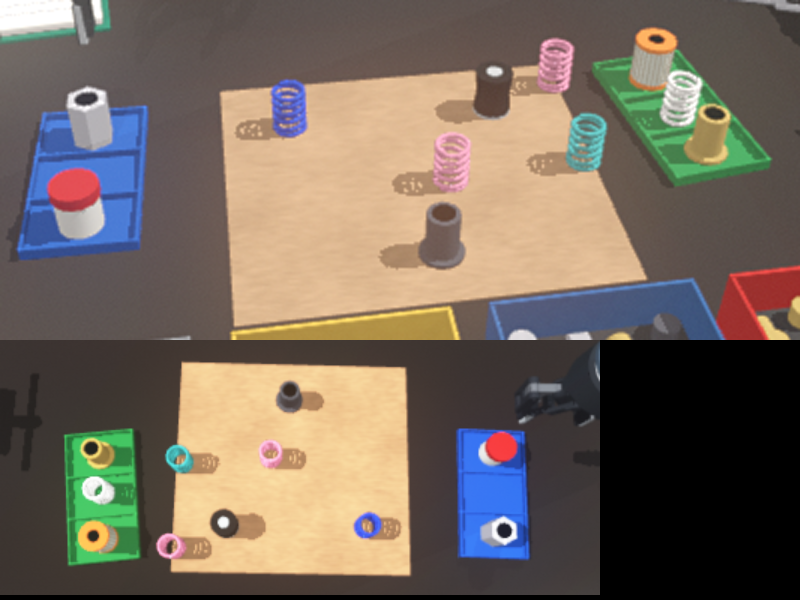

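All five parts stand upright in their own compartments: scene (655,58), (681,98), (710,135) in green, and (90,118), (78,205) in blue. The steel bushing (443,235), blue spring (289,108), mount (493,90) and the look-alikes are at their starting pixels, and the gripper is clear.

```bash
python3 -c "
from cell import *
print(finish_job())"
```

```text
the job is handed in; nothing more can be done
None
```

Both kits are made up and the job was handed in at about 35 s of robot time, well under the 115 s limit.

- **Green tray:** the brass bushing is in the far compartment, the white spring in the middle and the orange-capped filter in the near one.
- **Blue tray:** the long hexagon nut is in the near compartment and the red-lidded grease jar, gripped by its lid, in the far one.

In the last pictures from both cameras, all five parts stand upright in separate compartments. By eye, the dark steel bushing, blue spring, rubber mount and the pink and turquoise springs are where they started. The gripper was open, raised clear and touching nothing.

The force readings I saw between moves stayed under about 8 N; peaks within a move are not reported. The two cameras disagreed by up to about 6 mm on the jar's centre, so I checked the lid's outline again before gripping it. No check failed.

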